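# Feed a row of four blanks with the magazine feeder's sprung lever

## Robot

A 6-joint arm with a two-finger parallel gripper is mounted at the origin on a cart in front of the work surface, level with it; the furniture and walls round the work are solid. World frame = base frame: x ahead of the robot, y to its left, z up, the work surface at z = 0. Lengths are in mm, angles in rad, forces in N, time in s.
With the tool pointing down it reaches from about 350 to 975 mm from the base axis. Payload 7.1 kg.
Tool frame: the origin (TCP) lies midway between the tips of the shut fingers; the grasp point (between the pads) lies 19 mm behind it; z points along the fingers, y is the line along which they close (so a half turn about z gives the same grasp; the last joint's range is limited). The gripper opens to 88 mm and grips with 3 to 60 N. Pads are 20 mm wide; open, the fingers measure 115 mm over their backs; the gripper's body (75 mm by 178 mm) begins 61 mm behind the grasp point.
Start: joints at [-1.278, 0.423, 1.63, -0, 1.089, -0.019], TCP at [191.75, -594.842, 222.675] pointing down, gripper open.
Joint ranges: [-3, 3], [-0.9, 2.11], [0.09, 2.58], [-1.31, 4.45], [0.11, 2.69], [-2.54, 2.54]. Speed limits (rad/s): [2.39, 2.39, 3.01, 3.14, 3.14, 3.14].

## Interface

Orientations are given as a rotation vector (axis times angle).
In Python, from workcell import ctrl gives the robot as it stands. The module is installed in compiled form; this text tells all that it offers.
- The arm moves only by the tool apply_moves, never from a script. Its argument "targets" is a list of rows, each a list of 3 entries, a list of its own where there are three numbers: the opening, from -1 (shut) to 1 (fully open), then the shift along the tool's x, y, z normalised to -1 to 1, where 1 is 5 cm, then the turn, a rotation vector about the tool's x, y, z normalised to -1 to 1, where 1 is 90 degrees. In form: [[jaw, [x, y, z], [wx, wy, wz]], ...]. A call has 1 to 8 rows; each row shifts and turns the commanded pose from where the row before left it, along the tool's axes as they then stand; what a row does not reach is not made up. A row lasts 1/8 s, in which the tool goes at most 62.5 mm and 10.7 degrees, less where a joint would pass 70% of its speed; a pose out of reach is approached as far as the arm can. A call with a number of a shift or a turn outside -1 to 1 is refused whole. A call with a gripper value outside its range is refused whole. The fingers move at their own pace and stop on an object; the grip force is fixed at half the most. Time passes only in rows, so rows that do not move let the fingers close. It gives the time, the measured TCP pose, the force, the opening and the grip force at its end, in the units of the state.
- ctrl.get_obs(): the state, without advancing time (a new reading comes with each control period).
- ctrl.get_image(name): name is "side" or "top"; returns a dict with "pixels" (480x640x3 uint8, blue, green, red), "camera_matrix" (3x3 intrinsics, pixels), "view" (4x4, takes a point from world to camera coordinates). Camera axes: x right, y down, z forward; pixel columns grow to the right and rows downward; lengths in mm; the calibration is good to about 2 mm. A picture is of the moment at which its call begins. There is no depth.
- ctrl.close_job(): hands the job in; it is judged then, once.
Trained networks look in the newest picture that a camera, given by its name, has taken for a name from the list of things; names that differ only in an ending like _2 or _b are one class to them, and where a whole thing is asked for, a point or a joint stands for the part that bears it (a point fixed in the world has none). Each returns a list of dicts, best first, with "score" (0 to 1); they miss things now and then, are a little off and sometimes report something else, mostly with a low value. They report only what shows in the picture. A call takes as long as a camera call.
- ctrl.masks_of(label, camera): "region" (480x640 bool, what is visible of it) and "bbox" ([left, top, right, bottom] in pixels, round what is visible of it).
- ctrl.pinpoint(label, camera): "xy" ([column, row] in pixels: a listed point, or the origin of a listed thing).
The state is a dict: "t": time; "qpos": joint angles; "qvel": joint speeds; "joint_torque": joint torques, N m; "ee_pos": TCP position; "orientation": TCP orientation; "ft_force": force on the tool from outside, world axes, zero at the start; "moment": the same for the moment, N m; "width": finger opening in mm; "grasp_force": force on a finger pad.
Only numpy, scipy, OpenCV 4.12 (cv2) and the standard library are available. Lean on these libraries where they do the work, as an engineer would, in place of code of your own. Each camera call takes 0.05 s, during which the arm holds its last target. There are 200 camera calls.

## Task

Make up a tight row of four wooden blanks on the feeder's deck. First, so that the feed cannot jam, straighten the two loose blanks side by side, ends flush against the fence and pushed home to the end stop; then feed two more behind them with two strokes of the sprung hand lever, swinging it fully to its stop and letting it return fully home each time. The last blank stays in the magazine, and the screwdriver, wax tin and tape measure lying round the feeder stay where they are.

Things in the scene. Friction and masses are not known exactly. Their poses are not given: they have to be found in the camera images.
- feeder: Shop-made magazine feeder, fixed on the bench. Origin: underside of its plywood base below the magazine's centre; x away from the operator, y to the left, z up (mm in this frame). Base top (deck): z = 18. Row place: right of the magazine. In the full row the blanks' centres are at x about 0, y about -189, -144, -99, -53. Deck reaches the near side to x = -125, the base the left to y = 130.
- row_corner (a point): Inner corner, at deck height, where the row's fence and end stop meet: feeder frame x = +46, y = -212, z = 18. The fence is a 12 mm high wooden strip along the far side (face at x = +46, running along y up to the magazine); the end stop a 16 mm high strip at the right (face at y = -212, x -48 to +60). From here to the slide's front at full stroke (y = -28) is room for four blanks plus 4 mm.
- magazine (a point): Centre of the magazine's floor (feeder x = 0, y = 0, z = 18). The magazine is four upright aluminium angles (outside x -50 to 50, y -27.5 to 27.5, tops at z = 74) round a stack of three flat blanks, length along x, which stands out to z = 84. A slide from the left pushes the bottom blank out to the right (-y); the next drops when the slide is fully back.
- feed_lever (a joint): Angle of the feeder's sprung hand lever about its upright pivot: 0 = home (handle to the left), 0.92 = at its stop, where the slide has pushed a blank fully out; grows counter-clockwise seen from above. A spring returns it (about 2.5 N at the handle at home, 6 N at the stop).
- lever_grip (a point): Middle of the lever's upright dark wooden handle, 24 mm thick, 60 mm tall (feeder z 54 to 114, this point 85.5), 118 mm from the pivot. At home at about x = -34, y = +140 in the feeder frame, at the stop about x = -69, y = +41. The grey lever bar below it is 24 mm wide, its top at z = 48.
- lever_pivot (a point): On the lever's upright pivot axis, at x = +48, y = +55 in the feeder frame; a nut stands to z = 60 mm.
- blank_a: Plain wooden blank 90 x 45 x 22 mm lying loose and askew on the deck. Origin: centre of its underside; x along its 90 mm length, z up.
- blank_b: The other loose blank on the deck, the same size and axes.
- blank_c: Bottom blank of the stack in the magazine (fed first), the same size and axes.
- blank_d: Middle blank of the stack in the magazine (fed second), the same size and axes.
- blank_e: Top blank of the stack in the magazine (it stays in the magazine and drops to its floor), the same size and axes.
- driver: Bystander: screwdriver, 177 mm long, lying on the bench behind the feeder. Origin: at the middle of its length, on the bench.
- tin: Bystander: round wax tin, 77 mm across and 39 mm high, behind the feeder. Origin: centre of its underside.
- tape: Bystander: tape measure 73 x 38 x 66 mm standing to the right of the feeder. Origin: centre of its underside.

How it is judged:
By the outcome, as a careful person would: the job done as asked, in the order asked, and still so for the second after the job is handed in, with the robot touching nothing.
It also fails if it takes over 72 s, if anything falls off the work surface, if the arm or the gripper's body presses on something with over 40 N, if the wrist force passes 120 N, or if a joint passes its speed limit or range.

## Working session

There is one attempt and no reset: what is moved stays moved. The work goes in short steps, Python scripts to look and compute and a tool call to move; the robot and the scene stay as the last step left them, time stands still between calls to the robot, and variables do not carry over. Pictures are saved under pics/ and viewed, at most 10 in all, crops included, and the job is handed in when it is done.

Besides the shell and the picture viewer there is one more tool, called after "Request:" as name(argument=value, ...) on one line, values as JSON. apply_moves: Moves the arm, as the interface text tells. Scaled input: -1 to 1 covers 5 cm each way for a shift and 90 degrees each way for a turn. Its arguments: {"type":"object","properties":{"targets":{"type":"array"}},"required":["targets"]}

```bash
mkdir -p pics
cat > h.py <<'E'
import numpy as np, cv2
from workcell import ctrl
def cam(n):
    d=ctrl.get_image(n); return d["pixels"],np.array(d["camera_matrix"]),np.array(d["view"])
def onz(uv,K,V,z):
    r=V[:3,:3].T@np.linalg.inv(K)@np.array([uv[0],uv[1],1.]); o=-V[:3,:3].T@V[:3,3]
    return o+r*(z-o[2])/r[2]
def proj(p,K,V):
    c=V[:3,:3]@np.array(p,float)+V[:3,3]; q=K@c; return q[:2]/q[2]
def tri(a,b):
    A=[];
    for uv,K,V in (a,b):
        P=K@V[:3]; A+=[uv[0]*P[2]-P[0],uv[1]*P[2]-P[1]]
    X=np.linalg.svd(np.array(A))[2][-1]; return X[:3]/X[3]
E
python3 - <<'E'
from h import *
np.set_printoptions(precision=1,suppress=True)
C={}
for n in("top","side"):
    p,K,V=cam(n);C[n]=(K,V);cv2.imwrite(f"pics/{n}0.png",p);print(n,-V[:3,:3].T@V[:3,3], V[2,:3])
for l in("row_corner","magazine","lever_grip","lever_pivot","feeder","blank_a","driver","tin","tape"):
    r={}
    for n in C:
        r[n]=ctrl.pinpoint(l,n)
        print(l,n,[(np.round(x["xy"],1).tolist(),round(x["score"],2)) for x in r[n][:4]])
    if r["top"] and r["side"]:
        print("   tri",tri((r["top"][0]["xy"],*C["top"]),(r["side"][0]["xy"],*C["side"])))
print(ctrl.get_obs())
E
```

```text
top [ 357.2 -227.  1089.3] [ 0.2  0.  -1. ]
side [   91.6 -1049.2   447.5] [ 0.4  0.8 -0.4]
row_corner top [([355.6, 220.8], 0.9)]
row_corner side [([358.0, 274.2], 0.66), ([276.4, 241.7], 0.66)]
   tri [ 585.6 -294.5   14. ]
magazine top [([252.6, 255.0], 0.56), ([219.7, 231.0], 0.46)]
magazine side [([273.6, 238.8], 0.57)]
   tri [517.  -95.7  27.6]
lever_grip top [([171.7, 271.4], 0.82)]
lever_grip side []
lever_pivot top [([219.2, 230.5], 0.64), ([170.6, 272.2], 0.4)]
lever_pivot side []
feeder top [([251.3, 255.4], 0.76)]
feeder side [([275.5, 251.8], 0.93)]
   tri [521.6 -89.6  -3.6]
blank_a top [([248.4, 248.4], 0.87), ([287.2, 289.0], 0.68), ([337.4, 275.4], 0.67), ([247.0, 247.9], 0.4)]
blank_a side [([271.1, 222.1], 0.86), ([253.1, 260.7], 0.73), ([270.0, 243.2], 0.63), ([291.0, 281.8], 0.58)]
   tri [520.6 -90.3  60.8]
driver top [([311.7, 187.5], 0.75)]
driver side [([363.4, 257.5], 0.73)]
   tri [ 656.6 -207.4   -3.5]
tin top [([379.0, 185.5], 0.66)]
tin side [([405.6, 277.7], 0.65)]
   tri [ 656.3 -341.     8.6]
tape top [([469.5, 256.9], 0.88)]
tape side [([401.9, 357.6], 0.86)]
   tri [ 514.8 -517.5   -4.5]
{'t': 1.0, 'qpos': array([-1.3,  0.4,  1.6, -0. ,  1.1, -0. ]), 'qvel': array([-0.,  0., -0.,  0., -0., -0.]), 'joint_torque': array([ -0. , -54.5, -27.4,   0.1,   0. ,  -0. ]), 'ee_pos': array([ 191.7, -594.8,  222.7]), 'orientation': array([-3.1, -0.5,  0. ]), 'ft_force': array([-0.7,  0. , -0.5]), 'moment': array([ 0., -0.,  0.]), 'grasp_force': 0.0, 'width': 87.82221765569268}
```

View pics/top0.png

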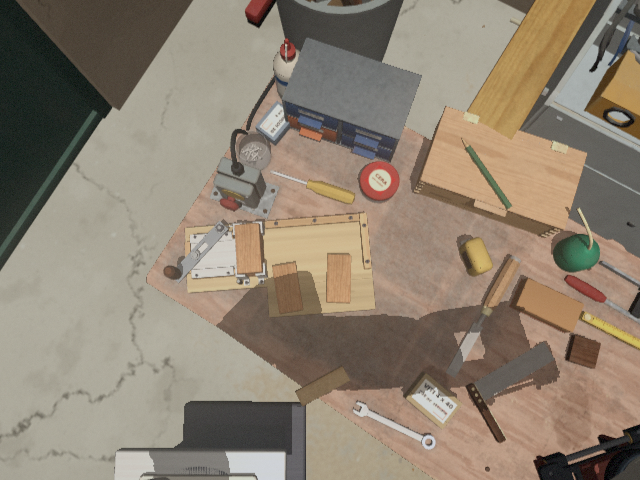

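View pics/side0.png

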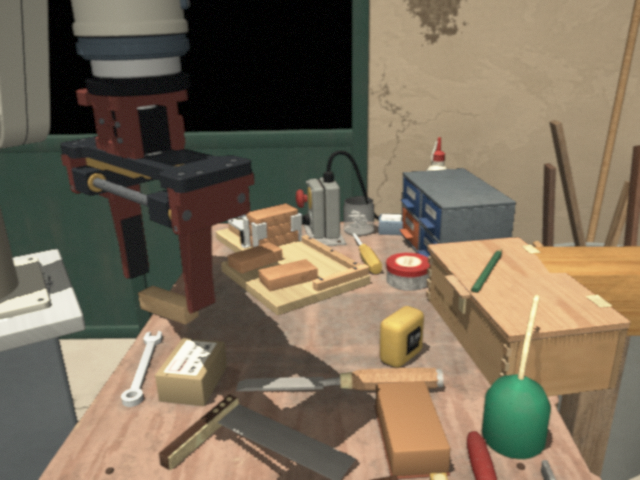

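The top view shows the magazine at about (250,250), the handle at (172,271), loose blanks at (287,288) and (338,277), the fence and end stop meeting near (360,220), and the bystanders behind and to the right. The side view agrees. Next I fit the feeder pose.

```bash
cat > fit.py <<'E'
from h import *
from scipy.optimize import least_squares
np.set_printoptions(precision=1,suppress=True)
C={}
for n in("top","side"):
    p,K,V=cam(n);C[n]=(p,K,V)
W=lambda s,q:np.array([s[0]+np.cos(s[2])*q[0]-np.sin(s[2])*q[1],s[1]+np.sin(s[2])*q[0]+np.cos(s[2])*q[1],q[2]])
E
python3 - <<'E'
from fit import *
pts=[("row_corner",(46,-212,18)),("magazine",(0,0,18)),("feeder",(0,0,0)),("lever_grip",(-34,140,85.5)),("lever_pivot",(48,55,18))]
obs=[]
for l,q in pts:
    for n in C:
        if l=="lever_pivot": continue
        r=ctrl.pinpoint(l,n)
        if r and r[0]["score"]>.5: obs.append((l,n,q,r[0]["xy"]))
f=lambda s:np.concatenate([proj(W((s[0],s[1],s[2]/100),q),*C[n][1:])-u for l,n,q,u in obs])
s=least_squares(f,[520,-92,5],loss="soft_l1"); print(s.x)
for o,e in zip(obs,f(s.x).reshape(-1,2)): print(o[0],o[1],e)
p=C["top"][0]; c=cv2.resize(p[195:335,150:390],None,fx=3.3,fy=3.3,interpolation=cv2.INTER_CUBIC)
S=(s.x[0],s.x[1],s.x[2]/100)
for q in [(46,-212,18),(-48,-212,18),(-125,-212,18),(-125,130,18),(46,-28,18),(50,-27.5,74),(-50,-27.5,74),(50,27.5,74),(-50,27.5,74),(48,55,60),(-34,140,114)]:
    u=(proj(W(S,q),*C["top"][1:])-[150,195]+.5)*3.3; cv2.circle(c,tuple(int(v) for v in u),3,(0,0,255),1)
cv2.imwrite("pics/c1.png",c)
p=C["side"][0]; c=cv2.resize(p[190:320,200:400],None,fx=4,fy=4,interpolation=cv2.INTER_CUBIC)
for q in [(46,-212,18),(-48,-212,18),(-125,-212,18),(-125,130,18),(46,-28,18),(50,-27.5,74),(-50,-27.5,74),(50,27.5,74),(-50,27.5,74),(48,55,60),(-34,140,114)]:
    u=(proj(W(S,q),*C["side"][1:])-[200,190]+.5)*4; cv2.circle(c,tuple(int(v) for v in u),3,(0,0,255),1)
cv2.imwrite("pics/c2.png",c)
for n in C:
  for m in ctrl.masks_of("blank_a",n)[:5]:
    ct=max(cv2.findContours(m["region"].astype(np.uint8),0,1)[0],key=cv2.contourArea)
    P=np.array([onz(u,*C[n][1:],40 )[:2] for u in ct[:,0]],np.float32)
    r=cv2.minAreaRect(P); print(n,round(m["score"],2),m["bbox"],np.array(r[0]),np.array(r[1]),round(r[2],1))
E
```

```text
[521.4 -92.3   7.1]
row_corner top [ 0.2 -2.5]
row_corner side [-2.6 -3. ]
magazine top [-2.4  0.1]
magazine side [-1.2 -1.1]
feeder top [2.  1.1]
feeder side [ 0.2 11.1]
lever_grip top [ 2.7 -4.4]
top 0.97 [232.6, 223.8, 263.3, 275.1] [523.7 -88.1] [98.3 50.4] 4.8
top 0.92 [324.7, 253.4, 353.1, 305.5] [ 467.6 -258.7] [47.1 88.8] 89.9
top 0.57 [271.8, 266.2, 304.1, 314.1] [ 449.6 -162.1] [91.  46.2] 9.6
side 0.92 [248.2, 231.7, 298.3, 245.2] [ 521.7 -135.4] [88.8 51.6] 9.1
side 0.91 [260.3, 261.1, 318.4, 291.2] [ 461.9 -277.2] [ 81.  106.6] 90.0
side 0.77 [228.1, 240.1, 281.6, 273.8] [ 443.6 -181.2] [114.1  84.3] 12.1
side 0.59 [251.0, 223.0, 293.6, 238.4] [536.  -83.3] [69.2 45.5] 63.2
side 0.57 [246.2, 205.8, 298.7, 228.5] [564.2  -4.5] [125.9 105.6] 5.8
```

View pics/c1.png

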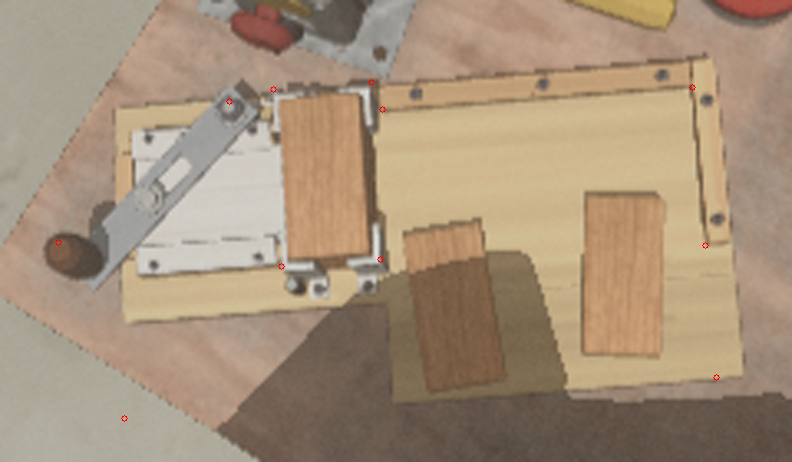

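View pics/c2.png

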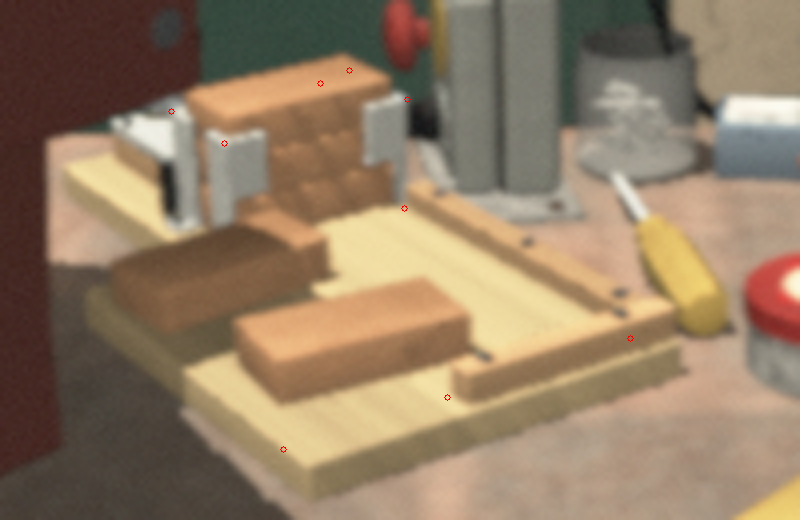

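The crops show the projected model within about 2 px of the real corners: row corner (692,90) and pivot nut (233,104) in the top crop. I'll refine on hand-marked corners and work out the grasps.

Run:
```python
from fit import *
from scipy.spatial.transform import Rotation as R
K,V=C["top"][1:]
mk=[((46,-212,18),(692,90)),((-48,-212,18),(706,244)),((46,-28,18),(382,111)),((48,55,60),(233,104)),((-34,140,114),(62,247)),((50,-27.5,74),(376,82)),((-50,-27.5,74),(381,266)),((0,0,84),(326,177))]
tu=lambda u:np.array(u)/3.3+[150,195]-.5
f=lambda s:np.concatenate([proj(W((s[0],s[1],s[2]/100),q),K,V)-tu(u) for q,u in mk])
s=least_squares(f,[520,-92,7],loss="soft_l1",x_scale=[1,1,.3]); print(s.x); print(f(s.x).reshape(-1,2).tolist())
S=(s.x[0],s.x[1],s.x[2]/100)
mks=[((-48,-212,18),(455,394)),((46,-28,34-4),(410,185)),((-45,-22.5,84),(200,104)),((45,-22.5,84),(392,78))]
Ks,Vs=C["side"][1:]
print("side",[ (proj(W(S,q),Ks,Vs)-(np.array(u)/4+[200,190]-.5)).round(1).tolist() for q,u in mks])
# blanks: marked top-face corners, top cam & side check
B={"R":([(584,192),(663,195),(660,357),(582,352)],[(235,322),(432,280),(470,318),(275,367)]),
   "L":([(404,232),(481,219),(505,380),(427,392)],None)}
for k,(a,b) in B.items():
    P=np.array([onz(tu(u),K,V,40)[:2] for u in a]); c=P.mean(0)
    d=(P[0]-P[3]+P[1]-P[2])/2; w=(P[1]-P[0]+P[2]-P[3])/2
    fy=W((0,0,-S[2]),(c[0]-S[0],c[1]-S[1],0))
    print(k,"c",c,"L",np.linalg.norm(d),"W",np.linalg.norm(w),"yaw",np.degrees(np.arctan2(d[1],d[0])),"feeder",fy[:2])
    if b:
        c2=np.mean(b,0)/4+[200,190]-.5; c1=np.mean([tu(u) for u in a],0); print(" tri",tri((c1,K,V),(c2,Ks,Vs)))
for n,q in dict(corner=(46,-212,18),home=(-34,140,85),stop=(-69,41,85),pivot=(48,55,60),mag=(0,0,84)).items(): print(n,W(S,q))
o=ctrl.get_obs(); print(R.from_rotvec(o["orientation"]).as_matrix(),o["qpos"],o["t"])
```

```text
[519.7 -93.3   7.5]
[[0.5554351246428268, -0.37014832299155387], [0.5133168064908205, 0.705321783764532], [0.4590100747150814, 0.2171011894295134], [-0.7062643643737374, 0.24049034983400475], [-0.5006341040303823, 0.022391210755984048], [-1.0920296552829427, 1.0883772631466968], [0.524539453127602, -1.1528182842104115], [0.004964582955579999, -0.9234685956696751]]
side [[-1.9, 1.2], [-2.0, 0.5], [6.4, 3.9], [-0.4, 0.7]]
R c [ 469.5 -257.8] L 92.12008653652829 W 44.75524024159854 yaw -1.1524022268881244 feeder [ -62.4 -160.3]
 tri [ 469.9 -258.1   37.3]
L c [ 451.2 -162.2] L 92.51011246766654 W 44.632986125664004 yaw 8.90878340119921 feeder [-73.4 -63.5]
corner [ 581.5 -301.3   18. ]
home [475.3  43.7  85. ]
stop [447.8 -57.6  85. ]
pivot [563.5 -34.9  60. ]
mag [519.7 -93.3  84. ]
[[ 1.   0.3 -0. ]
 [ 0.3 -1.   0. ]
 [-0.  -0.  -1. ]] [-1.3  0.4  1.6 -0.   1.1 -0. ] 1.7
```

```bash
cat > g.py <<'E'
import sys; from h import *
from scipy.spatial.transform import Rotation as R
F=(519.7,-93.3,.075)
np.set_printoptions(precision=3,suppress=True)
def w(q):
    c,s=np.cos(F[2]),np.sin(F[2]); return np.array([F[0]+c*q[0]-s*q[1],F[1]+s*q[0]+c*q[1],q[2]])
def fe(p):
    c,s=np.cos(F[2]),np.sin(F[2]); a,b=p[0]-F[0],p[1]-F[1]; return np.array([c*a+s*b,-s*a+c*b,p[2]])
def plan(q,yawf):
    "q: feeder-frame TCP, yawf: deg of tool x in feeder frame; gives turn (tool z units), then shift in units after the turn"
    o=ctrl.get_obs(); M=R.from_rotvec(o["orientation"]).as_matrix(); y=np.degrees(np.arctan2(M[1,0],M[0,0]))-np.degrees(F[2])
    d=(yawf-y+90)%180-90; print("t",round(o["t"],2),"feeder",fe(o["ee_pos"]),"yaw",round(y,2),"q",o["qpos"],"F",o["ft_force"],"w",round(o["width"],1))
    dw=w(q)-o["ee_pos"]; a=np.radians(y+d)+F[2]
    print(" turn",-d/90," shift",np.array([np.cos(a)*dw[0]+np.sin(a)*dw[1],np.sin(a)*dw[0]-np.cos(a)*dw[1],-dw[2]])/50, "tilt",M[2])
E
python3 -c "
from g import *
plan((-65,-160.3,22),-5.45)"
```

```text
t 1.7 feeder [-364.605 -475.541  222.665] yaw 13.57 q [-1.278  0.423  1.63  -0.     1.089 -0.019] F [-0.448  0.649 -0.491] w 88.0
 turn 0.21131243016643408  shift [ 5.366 -6.845  4.013] tilt [-0. -0. -1.]
```

Request:
apply_moves(targets=[[0.6,[0,0,0],[0,0,0.106]],[0.6,[0,0,0],[0,0,0.106]],[0.6,[0.6,-0.76,0.3],[0,0,0]],[0.6,[0.6,-0.76,0.3],[0,0,0]],[0.6,[0.6,-0.76,0.3],[0,0,0]],[0.6,[0.6,-0.76,0.3],[0,0,0]],[0.6,[0.6,-0.76,0.3],[0,0,0]],[0.6,[0.6,-0.76,0],[0,0,0]]])

```text
t: 2.7
ee_pos: [376.9, -369.0, 146.7]
orientation: [-3.14, 0.034, 0.002]
ft_force: [-0.1, -0.3, 0.2]
width: 70.0
grasp_force: 0.0
```

Request:
apply_moves(targets=[[0.6,[0.6,-0.76,0],[0,0,0]],[0.6,[0.6,-0.76,0],[0,0,0]],[0.6,[0.55,-0.76,0],[0,0,0]],[0.6,[0,0,0],[0,0,0]],[0.6,[0,0,0],[0,0,0]]])

```text
t: 3.32
ee_pos: [466.2, -258.8, 147.7]
orientation: [3.141, -0.032, -0.0]
ft_force: [0.3, -0.3, -0.3]
width: 70.8
grasp_force: 0.0
```

```bash
python3 -c "
from g import *
plan((-65,-160.3,22),-5.45)"
```

```text
t 3.33 feeder [ -65.729 -161.038  147.655] yaw -5.47 q [-0.529  0.394  1.887 -0.     0.86   1.063] F [ 0.257 -0.331 -0.259] w 70.8
 turn -0.00022239356234905473  shift [ 0.013 -0.016  2.513] tilt [-0.  0. -1.]
```

Request:
apply_moves(targets=[[0.6,[0,0,0.7],[0,0,0]],[0.6,[0,0,0.7],[0,0,0]],[0.6,[0,0,0.6],[0,0,0]],[0.6,[0,0,0.3],[0,0,0]],[0.6,[0,0,0.2],[0,0,0]],[-1,[0,0,0],[0,0,0]],[-1,[0,0,0],[0,0,0]],[-1,[0,0,0],[0,0,0]]])

```text
t: 4.32
ee_pos: [467.0, -258.9, 23.5]
orientation: [3.141, -0.033, 0.002]
ft_force: [-0.5, -0.6, 0.2]
width: 44.8
grasp_force: 30.0
```

```bash
python3 -c "
from g import *
plan((-6,-163,26),0)"
```

```text
t 4.33 feeder [ -64.94  -161.194   23.518] yaw -5.5 q [-0.528  0.605  1.929 -0.     0.606  1.063] F [-0.482 -0.594  0.204] w 44.8
 turn -0.06114014993467028  shift [ 1.179  0.036 -0.05 ] tilt [ 0.001  0.001 -1.   ]
```

Request:
apply_moves(targets=[[-1,[0,0,-0.1],[0,0,0]],[-1,[0,0,0],[0,0,-0.061]],[-1,[0.4,0.02,0],[0,0,0]],[-1,[0.4,0.02,0],[0,0,0]],[-1,[0.38,0,0],[0,0,0]],[-1,[0,0,0],[0,0,0]],[-1,[0,0,0.1],[0,0,0]],[-1,[0,0,0],[0,0,0]]])

```text
t: 5.32
ee_pos: [525.2, -256.1, 22.9]
orientation: [-3.139, -0.117, -0.001]
ft_force: [1.7, 2.1, 4.7]
width: 45.3
grasp_force: 30.0
```

Request:
apply_moves(targets=[[0.2,[0,0,0],[0,0,0]],[0.2,[0,0,0],[0,0,0]],[0.2,[0,0,-0.5],[0,0,0]],[0.6,[0,0,-0.5],[0,0,0]],[0.6,[0,0,0],[0,0,0]]])

```text
t: 5.95
ee_pos: [526.3, -256.8, 74.0]
orientation: [3.138, 0.117, 0.004]
ft_force: [0.3, -0.1, -0.6]
width: 68.7
grasp_force: 0.0
```

```bash
python3 -c "
from g import *
plan((-73.4,-63.5,22),4.6)
p,K,V=cam('top')
cv2.imwrite('pics/t2.png',cv2.resize(p[195:335,150:390],None,fx=3.3,fy=3.3,interpolation=cv2.INTER_CUBIC))"
```

```text
t 5.95 feeder [  -5.688 -163.551   74.043] yaw -0.03 q [-0.474  0.57   1.805 -0.     0.764  1.022] F [ 0.316 -0.095 -0.585] w 68.7
 turn -0.05147896217941255  shift [-1.189 -2.103  1.041] tilt [ 0.003  0.002 -1.   ]
```

View pics/t2.png

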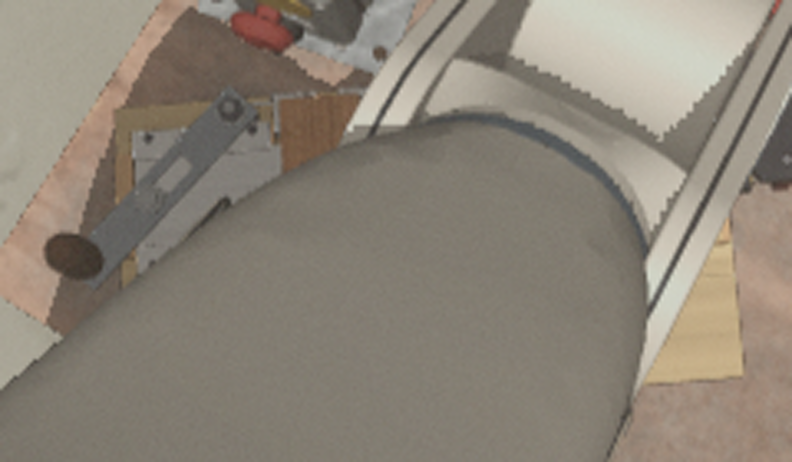

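The arm hides the deck here, so the picture says nothing about blank R. Moving on to the left blank, gripping a little off its centre for clearance to the magazine foot.

Request:
apply_moves(targets=[[0.32,[-0.33,-0.52,0],[0,0,-0.051]],[0.32,[-0.33,-0.52,0],[0,0,0]],[0.32,[-0.33,-0.52,0],[0,0,0]],[0.32,[-0.33,-0.52,0],[0,0,0]],[0.32,[0,0,0],[0,0,0]],[0.32,[0,0,0],[0,0,0]]])

```text
t: 6.75
ee_pos: [446.9, -162.6, 72.4]
orientation: [3.132, 0.243, 0.001]
ft_force: [-0.2, -0.4, 0.4]
width: 57.9
grasp_force: 0.0
```

```bash
python3 -c "
from g import *
plan((-80,-64,22),4.6)"
```

```text
t 6.75 feeder [-77.829 -63.608  72.35 ] yaw 4.58 q [-0.374  0.457  2.046 -0.     0.638  1.042] F [-0.194 -0.397  0.388] w 57.9
 turn -0.00024555978961113094  shift [-0.044  0.004  1.007] tilt [ 0.  0. -1.]
```

Request:
apply_moves(targets=[[0.32,[-0.04,0,0.4],[0,0,0]],[0.32,[0,0,0.4],[0,0,0]],[0.32,[0,0,0.18],[0,0,0]],[-1,[0,0,0],[0,0,0]],[-1,[0,0,0],[0,0,0]],[-1,[0,0,0],[0,0,0]]])

```text
t: 7.5
ee_pos: [444.6, -162.5, 24.2]
orientation: [3.132, 0.243, 0.001]
ft_force: [0.1, -0.1, -0.3]
width: 44.9
grasp_force: 30.0
```

```bash
python3 -c "
from g import *
plan((-10,-95,28),0)"
```

```text
t 7.5 feeder [-80.097 -63.424  24.212] yaw 4.57 q [-0.376  0.552  2.061  0.     0.527  1.04 ] F [ 0.104 -0.093 -0.3  ] w 44.9
 turn 0.05075087147828046  shift [ 1.402  0.632 -0.076] tilt [ 0.001  0.001 -1.   ]
```

Request:
apply_moves(targets=[[-1,[0,0,-0.1],[0,0,0]],[-1,[0,0.32,0],[0,0,0.051]],[-1,[0.2,0.32,0],[0,0,0]],[-1,[0.4,0,0],[0,0,0]],[-1,[0.4,0,0],[0,0,0]],[-1,[0.36,0,0],[0,0,0]],[-1,[0,0,0],[0,0,0]],[-1,[0,0,0.1],[0,0,0]]])

```text
t: 8.5
ee_pos: [515.2, -189.0, 23.6]
orientation: [-3.139, -0.118, 0.001]
ft_force: [-0.0, -1.9, 32.1]
width: 44.8
grasp_force: 30.0
```

Request:
apply_moves(targets=[[0.18,[0,0,0],[0,0,0]],[0.18,[0,0,0],[0,0,0]],[0.18,[0,0,-0.5],[0,0,0]],[-1,[0,0,-0.3],[0,0,0]],[-1,[0,0,0],[0,0,0]],[-1,[0,0,0],[0,0,0]]])

```text
t: 9.25
ee_pos: [515.3, -189.0, 63.4]
orientation: [-3.139, -0.117, 0.0]
ft_force: [0.1, 0.4, -0.7]
width: 25.3
grasp_force: 0.0
```

```bash
python3 -c "
from g import *
plan((0,-45,24),0)"
```

```text
t 9.25 feeder [-11.551 -95.056  63.391] yaw -0.02 q [-0.373  0.549  1.888  0.     0.705  1.123] F [ 0.136  0.373 -0.74 ] w 25.3
 turn -0.00024521531039091036  shift [ 0.231 -1.001  0.788] tilt [-0. -0. -1.]
```

Request:
apply_moves(targets=[[-1,[0.17,-0.45,0],[0,0,0]],[-1,[0,-0.45,0],[0,0,0]],[-1,[0,0,0],[0,0,0]],[-1,[0,0,0.4],[0,0,0]],[-1,[0,0,0.3],[0,0,0]],[-1,[0,0,0],[0,0,0]]])

```text
t: 10.0
ee_pos: [519.6, -143.7, 27.3]
orientation: [-3.139, -0.116, 0.004]
ft_force: [-0.1, 0.3, -0.1]
width: 0.5
grasp_force: 0.0
```

```bash
python3 -c "
from g import *
plan((-3,-100,26),0)"
```

```text
t 10.0 feeder [ -3.848 -50.247  27.286] yaw -0.05 q [-0.292  0.604  1.914 -0.     0.626  1.205] F [-0.108  0.255 -0.084] w 0.5
 turn -0.0005183745721249503  shift [0.017 0.995 0.026] tilt [-0.003 -0.001 -1.   ]
```

Request:
apply_moves(targets=[[-1,[0,0.16,0],[0,0,0]],[-1,[0,0.16,0],[0,0,0]],[-1,[0,0.16,0],[0,0,0]],[-1,[0,0.16,0],[0,0,0]],[-1,[0,0.16,0],[0,0,0]],[-1,[0,0.1,0],[0,0,0]],[-1,[0,0,0],[0,0,0]]])

```text
t: 10.88
ee_pos: [524.2, -188.8, 28.7]
orientation: [3.139, 0.117, 0.0]
ft_force: [-0.6, -0.1, 0.3]
width: 0.7
grasp_force: 0.0
```

Request:
apply_moves(targets=[[-1,[0,0.06,0],[0,0,0]],[-1,[0,0.06,0],[0,0,0]],[-1,[0,0,0],[0,0,0]]])

```text
t: 11.25
ee_pos: [524.6, -194.6, 28.6]
orientation: [3.139, 0.117, 0.0]
ft_force: [-0.6, 0.3, 0.5]
width: 0.4
grasp_force: 0.0
```

```bash
python3 -c "
from g import *
plan((-3,-108.5,26),0)"
```

```text
t 11.25 feeder [  -2.745 -101.342   28.628] yaw -0.02 q [-0.376  0.619  1.871 -0.     0.651  1.12 ] F [-0.633  0.281  0.461] w 0.4
 turn -0.0002684305892343117  shift [-0.005  0.143  0.053] tilt [ 0.  0. -1.]
```

Request:
apply_moves(targets=[[-1,[0,0.05,0],[0,0,0]],[-1,[0,0.05,0],[0,0,0]]])

```text
t: 11.5
ee_pos: [524.9, -199.5, 28.7]
orientation: [-3.139, -0.117, 0.0]
ft_force: [-0.9, -0.2, -0.4]
width: 0.4
grasp_force: 0.2
```

Request:
apply_moves(targets=[[-1,[0,0.04,0],[0,0,0]],[-1,[0,0,0],[0,0,0]]])

```text
t: 11.75
ee_pos: [525.1, -201.6, 28.7]
orientation: [3.139, 0.117, 0.0]
ft_force: [0.8, 0.0, 0.6]
width: 0.3
grasp_force: 0.0
```

Request:
apply_moves(targets=[[-1,[0,0.03,0],[0,0,0]],[-1,[0,0,0],[0,0,0]]])

```text
t: 12.0
ee_pos: [525.2, -203.0, 28.7]
orientation: [3.139, 0.117, 0.0]
ft_force: [-0.5, -0.8, 0.2]
width: 0.6
grasp_force: 0.0
```

Request:
apply_moves(targets=[[-1,[0,0.04,0],[0,0,0]],[-1,[0,0,0],[0,0,0]]])

```text
t: 12.25
ee_pos: [525.4, -205.0, 28.7]
orientation: [3.139, 0.117, 0.0]
ft_force: [0.5, 0.5, 0.3]
width: 0.3
grasp_force: 0.0
```

Request:
apply_moves(targets=[[-1,[0,0.04,0],[0,0,0]],[-1,[0,0,0],[0,0,0]]])

```text
t: 12.5
ee_pos: [525.0, -205.6, 28.7]
orientation: [-3.137, -0.116, 0.002]
ft_force: [-0.3, 7.6, 4.0]
width: 0.3
grasp_force: 4.0
```

```bash
python3 -c "
from g import *
plan((-3,-108.5,26),0)
p,K,V=cam('side')
cv2.imwrite('pics/s3.png',cv2.resize(p[190:320,200:400],None,fx=4,fy=4,interpolation=cv2.INTER_CUBIC))"
```

```text
t 12.5 feeder [  -3.169 -112.36    28.675] yaw -0.05 q [-0.395  0.624  1.86   0.002  0.66   1.1  ] F [-0.304  7.551  3.994] w 0.3
 turn -0.0005646423798610714  shift [ 0.003 -0.077  0.053] tilt [-0.001 -0.002 -1.   ]
```

View pics/s3.png

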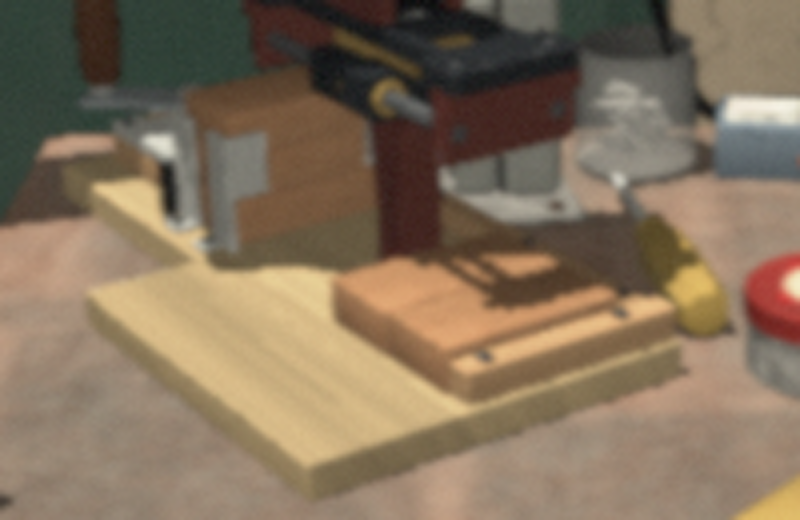

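The side view shows both blanks against the end stop (blanks around (470,290)), and the push force rose to 7.6 N. Next I push both near ends against the fence, with the jaws spread to one finger per blank.

Request:
apply_moves(targets=[[-1,[0,-0.2,0],[0,0,0]],[-0.18,[0,0,-0.6],[0,0,0]],[-0.18,[-0.75,0.4,0],[0,0,0]],[-0.18,[-0.75,0.4,0],[0,0,0]],[-0.18,[0,0.5,0],[0,0,0]],[-0.18,[0,0,0],[0,0,0]],[-0.18,[0,0,0.6],[0,0,0]],[-0.18,[0,0,0],[0,0,0]]])

```text
t: 13.55
ee_pos: [453.6, -265.7, 27.3]
orientation: [-3.137, -0.118, 0.005]
ft_force: [0.1, -0.0, -0.2]
width: 35.8
grasp_force: 0.0
```

```bash
python3 -c "
from g import *
plan((-57,-167,27),0)"
```

```text
t 13.55 feeder [ -78.861 -166.969   27.252] yaw 0.01 q [-0.553  0.592  1.944  0.     0.61   0.943] F [ 0.058 -0.016 -0.207] w 35.8
 turn 0.0001532475539793015  shift [0.437 0.001 0.005] tilt [-0.003 -0.002 -1.   ]
```

Request:
apply_moves(targets=[[-0.18,[0.14,0,0],[0,0,0]],[-0.18,[0.14,0,0],[0,0,0]],[-0.18,[0.14,0,0],[0,0,0]],[-0.18,[0,0,0],[0,0,0]]])

```text
t: 14.05
ee_pos: [476.6, -265.8, 29.1]
orientation: [3.139, 0.118, 0.001]
ft_force: [0.3, 0.4, 0.2]
width: 35.9
grasp_force: 0.0
```

Request:
apply_moves(targets=[[-0.18,[0.04,0,0],[0,0,0]],[-0.18,[0,0,0],[0,0,0]]])

```text
t: 14.3
ee_pos: [477.3, -265.5, 28.7]
orientation: [-3.139, -0.117, 0.001]
ft_force: [-2.2, -0.1, 1.6]
width: 35.8
grasp_force: 1.1
```

Request:
apply_moves(targets=[[-0.18,[0.04,0,0],[0,0,0]],[-0.18,[0,0,0],[0,0,0]]])

```text
t: 14.55
ee_pos: [477.4, -265.4, 28.6]
orientation: [-3.138, -0.118, 0.007]
ft_force: [-9.4, -3.6, 7.0]
width: 35.6
grasp_force: 5.0
```

Both blanks are home against the fence (9 N). I retract, turn and head for the lever.

Request:
apply_moves(targets=[[-0.18,[-0.3,0,0],[0,0,0]],[-0.18,[0,0,-0.6],[0,0,0]],[-0.1,[0,0,-0.8],[0,0,0.1]],[0,[0,0,-0.8],[0,0,0.1]],[0,[0,0,0],[0,0,0.1]],[0,[0,0,0],[0,0,0.1]],[0,[0,0,0],[0,0,0.044]]])

```text
t: 15.42
ee_pos: [464.5, -266.6, 138.8]
orientation: [-2.989, 0.968, -0.002]
ft_force: [-0.2, -0.3, -0.2]
width: 43.9
grasp_force: 0.0
```

```bash
python3 -c "
from g import *
plan((-34,140,138),-40)"
```

```text
t 15.43 feeder [ -68.026 -168.679  138.788] yaw -40.2 q [-0.543  0.41   1.888  0.001  0.842  1.654] F [-0.159 -0.258 -0.168] w 43.9
 turn -0.0021712759519243404  shift [-3.447 -5.167  0.016] tilt [ 0.001 -0.    -1.   ]
```

Request:
apply_moves(targets=[[0,[-0.57,-0.86,0],[0,0,0]],[0,[-0.57,-0.86,0],[0,0,0]],[0,[-0.57,-0.86,0],[0,0,0]],[0,[-0.57,-0.86,0],[0,0,0]],[0,[-0.57,-0.86,0],[0,0,0]],[0,[-0.57,-0.86,0],[0,0,0]],[0,[0,0,0],[0,0,0]],[0,[0,0,0],[0,0,0]]])

```text
t: 16.42
ee_pos: [476.1, 42.6, 138.6]
orientation: [-2.991, 0.962, -0.0]
ft_force: [0.5, -0.4, -0.4]
width: 43.9
grasp_force: 0.0
```

```bash
python3 -c "
from g import *
p,K,V=cam('top')
cv2.imwrite('pics/t4.png',cv2.resize(p[195:335,150:390],None,fx=3.3,fy=3.3,interpolation=cv2.INTER_CUBIC))
plan((-34,140,76),-40)
for n in('top','side'):
  p,K,V=cam(n)
  for r in ctrl.pinpoint('lever_grip',n)[:2]: print(n,fe(onz(r['xy'],K,V,85.5)),r['score'])"
```

```text
t 16.48 feeder [-33.273 138.221 138.611] yaw -40.02 q [ 0.063  0.338  2.011 -0.     0.793  2.257] F [-0.599 -0.031  0.166] w 44.0
 turn -0.0001844849065637138  shift [-0.034 -0.018  1.252] tilt [ 0. -0. -1.]
top [-5.073 -3.449 85.5  ] 0.75
side [-33.743 143.444  85.5  ] 0.84
```

View pics/t4.png

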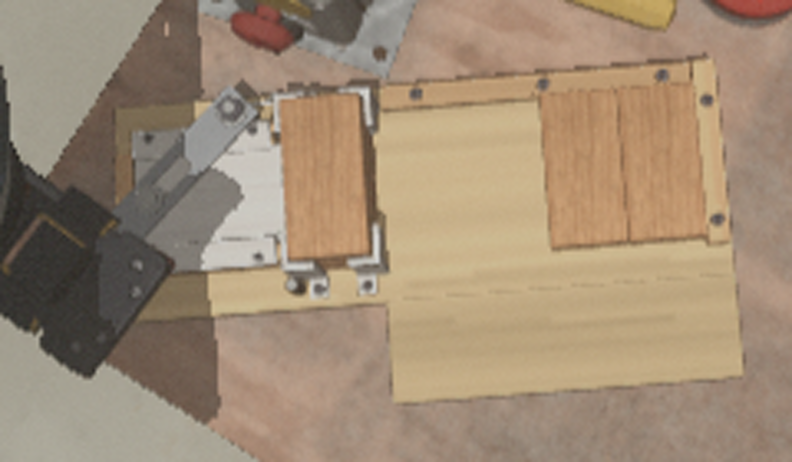

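The top view shows the two blanks square in the corner (540–705, 85–250 in the crop) and the jaws over the handle. Descending.

Request:
apply_moves(targets=[[0,[-0.03,-0.02,0.4],[0,0,0]],[0,[0,0,0.4],[0,0,0]],[0,[0,0,0.45],[0,0,0]],[-0.27,[0,0,0],[0,0,0]],[-0.27,[0,0,0],[0,0,0]]])

```text
t: 17.3
ee_pos: [476.1, 44.1, 76.7]
orientation: [-2.99, 0.964, -0.001]
ft_force: [-0.1, -0.5, -0.1]
width: 32.4
grasp_force: 0.0
```

```bash
python3 -c "
from g import *
plan((-34,140,76),-40)
p,K,V=cam('side')
cv2.imwrite('pics/s5.png',cv2.resize(p[150:300,170:370],None,fx=3.5,fy=3.5,interpolation=cv2.INTER_CUBIC))"
```

```text
t 17.3 feeder [-33.199 140.263  76.674] yaw -40.02 q [0.067 0.452 2.039 0.    0.65  2.262] F [-0.052 -0.457 -0.075] w 32.4
 turn -0.00026626331080782016  shift [-0.009  0.014  0.013] tilt [ 0. -0. -1.]
```

View pics/s5.png

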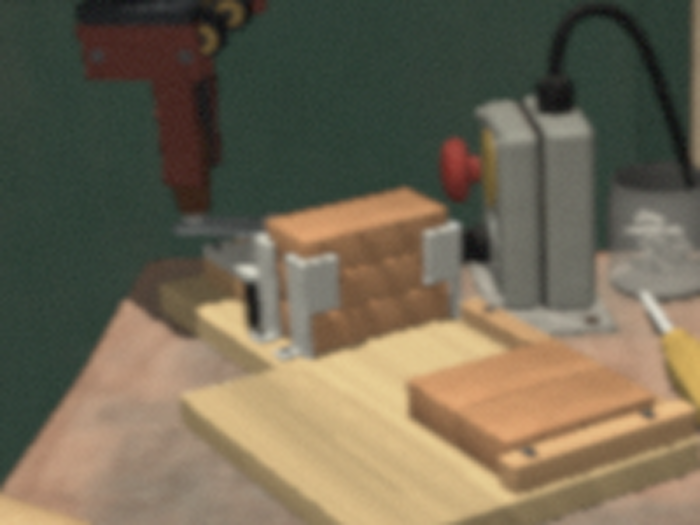

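The fingers at about (190,170) straddle and hide the handle, with no contact force. I start the swing.

Request:
apply_moves(targets=[[-0.27,[-0.013,0.247,0],[0,0,-0.0667]],[-0.27,[-0.013,0.247,0],[0,0,-0.0667]],[-0.27,[-0.013,0.247,0],[0,0,-0.0667]]])

```text
t: 17.73
ee_pos: [457.3, 13.7, 77.3]
orientation: [-3.103, 0.478, -0.006]
ft_force: [3.4, 6.1, -1.9]
width: 32.1
grasp_force: 3.3
```

Request:
apply_moves(targets=[[-0.27,[-0.013,0.247,0],[0,0,-0.0667]],[-0.27,[-0.013,0.247,0],[0,0,-0.0667]],[-0.27,[-0.013,0.247,0],[0,0,-0.0667]],[-0.27,[-0.013,0.247,0],[0,0,-0.0667]],[-0.27,[0,0,0],[0,0,0]]])

```text
t: 18.35
ee_pos: [446.6, -34.9, 77.2]
orientation: [-3.137, -0.17, -0.003]
ft_force: [0.4, 5.5, 3.7]
width: 32.1
grasp_force: 2.4
```

```bash
cat > lv.py <<'E'
from g import *
plan((-69,41,76),12)
p=fe(ctrl.get_obs()["ee_pos"]); print("TCP lever angle",np.arctan2(p[1]-55,p[0]-48)%6.2832-np.arctan2(85,-82),"R",np.hypot(p[1]-55,p[0]-48))
E
python3 lv.py
```

```text
t 18.35 feeder [-68.537  63.717  77.174] yaw 1.9 q [-0.105  0.419  2.104  0.001  0.617  1.357] F [0.438 5.526 3.708] w 32.1
 turn -0.11220150139016374  shift [-0.104  0.442  0.023] tilt [ 0.002 -0.    -1.   ]
TCP lever angle 0.7287020254674546 R 116.86247279735208
```

Request:
apply_moves(targets=[[-0.27,[-0.013,0.247,0],[0,0,-0.0667]],[-0.27,[-0.01,0.2,0],[0,0,-0.055]],[-0.27,[0,0,0],[0,0,0]]])

```text
t: 18.73
ee_pos: [448.6, -56.7, 76.9]
orientation: [-3.106, -0.467, -0.002]
ft_force: [0.5, 5.5, 4.5]
width: 32.3
grasp_force: 2.7
```

Request:
apply_moves(targets=[[-0.27,[0,0.05,0],[0,0,-0.013]],[-0.27,[0,0,0],[0,0,0]]])

```text
t: 18.98
ee_pos: [449.0, -58.7, 76.7]
orientation: [-3.101, -0.498, -0.001]
ft_force: [-0.3, 5.5, 5.1]
width: 32.1
grasp_force: 2.8
```

Request:
apply_moves(targets=[[-0.27,[0,0.05,0],[0,0,-0.013]],[-0.27,[0,0,0],[0,0,0]]])

```text
t: 19.23
ee_pos: [449.5, -60.9, 76.7]
orientation: [-3.096, -0.53, 0.0]
ft_force: [-1.6, 5.2, 5.4]
width: 31.6
grasp_force: 3.0
```

```bash
python3 lv.py
```

```text
t 19.23 feeder [-67.546  37.525  76.726] yaw 15.14 q [-0.161  0.426  2.091  0.001  0.625  1.069] F [-1.558  5.191  5.379] w 31.6
 turn 0.03484735880255303  shift [-0.014 -0.074  0.015] tilt [ 0.    -0.001 -1.   ]
TCP lever angle 0.9534791885615763 R 116.85989738199397
```

Request:
apply_moves(targets=[[-0.27,[0,0.05,0],[0,0,-0.013]],[-0.27,[0,0,0],[0,0,0]]])

```text
t: 19.48
ee_pos: [449.9, -62.0, 76.6]
orientation: [-3.088, -0.559, 0.001]
ft_force: [-1.7, 17.0, 6.6]
width: 32.2
grasp_force: 8.0
```

Request:
apply_moves(targets=[[-0.27,[0,0.05,0],[0,0,-0.013]],[-0.27,[0,0,0],[0,0,0]]])

```text
t: 19.73
ee_pos: [450.2, -62.7, 76.6]
orientation: [-3.08, -0.588, 0.002]
ft_force: [-1.4, 28.6, 8.8]
width: 32.0
grasp_force: 13.6
```

```bash
python3 lv.py
```

```text
t 19.73 feeder [-67.022  35.721  76.565] yaw 17.31 q [-0.168  0.429  2.087  0.008  0.629  1.019] F [-1.364 28.599  8.799] w 32.0
 turn 0.059020905783303115  shift [-0.017 -0.111  0.011] tilt [-0.    -0.006 -1.   ]
TCP lever angle 0.9694387555278752 R 116.62637366277545
```

At the stop (28 N). Returning, with the handle following the fingers.

Request:
apply_moves(targets=[[-0.27,[0,-0.2,0],[0,0,0.052]],[-0.27,[0.039,-0.244,0],[0,0,0.0667]],[-0.27,[0.039,-0.244,0],[0,0,0.0667]],[-0.27,[0.039,-0.244,0],[0,0,0.0667]],[-0.27,[0.039,-0.244,0],[0,0,0.0667]],[-0.27,[0.039,-0.244,0],[0,0,0.0667]],[-0.27,[0.039,-0.244,0],[0,0,0.0667]],[-0.27,[0,0,0],[0,0,0]]])

```text
t: 20.72
ee_pos: [457.3, 16.1, 76.7]
orientation: [-3.099, 0.511, -0.003]
ft_force: [2.4, 3.9, 1.9]
width: 32.2
grasp_force: 1.8
```

```bash
sed -i 's/plan(.*/plan((-34,140,76),-40)/' lv.py; python3 lv.py
```

```text
t 20.73 feeder [-54.042 113.803  76.652] yaw -23.04 q [0.009 0.43  2.084 0.    0.626 1.907] F [2.378 3.941 1.913] w 32.2
 turn 0.18848172255713566  shift [-0.03  -0.659  0.013] tilt [ 0.002 -0.001 -1.   ]
TCP lever angle 0.2805806696595452 R 117.77271535702697
```

Request:
apply_moves(targets=[[-0.27,[0.039,-0.244,0],[0,0,0.0667]],[-0.27,[0.039,-0.244,0],[0,0,0.0667]],[-0.27,[0.02,-0.17,0],[0,0,0.047]],[-0.1,[0,0,0],[0,0,0]],[-0.1,[0,0,0],[0,0,0]]])

```text
t: 21.35
ee_pos: [473.6, 42.8, 76.1]
orientation: [2.997, -0.941, -0.001]
ft_force: [0.4, 0.5, 0.1]
width: 39.5
grasp_force: 0.0
```

```bash
python3 lv.py; python3 -c "
from g import *
cv2.imwrite('pics/t6.png',np.vstack([cv2.resize(cam('top')[0][200:320,150:390],None,fx=2.5,fy=2.5,interpolation=cv2.INTER_CUBIC),cv2.resize(cam('side')[0][190:310,160:400],None,fx=2.5,fy=2.5,interpolation=cv2.INTER_CUBIC)]))"
```

```text
t 21.35 feeder [-35.755 139.18   76.139] yaw -39.17 q [ 0.065  0.45   2.044 -0.     0.648  2.245] F [0.373 0.519 0.132] w 39.5
 turn 0.009271153663597273  shift [ 0.016 -0.035  0.003] tilt [-0.     0.001 -1.   ]
TCP lever angle 0.015431376617487391 R 118.74776212883955
```

View pics/t6.png

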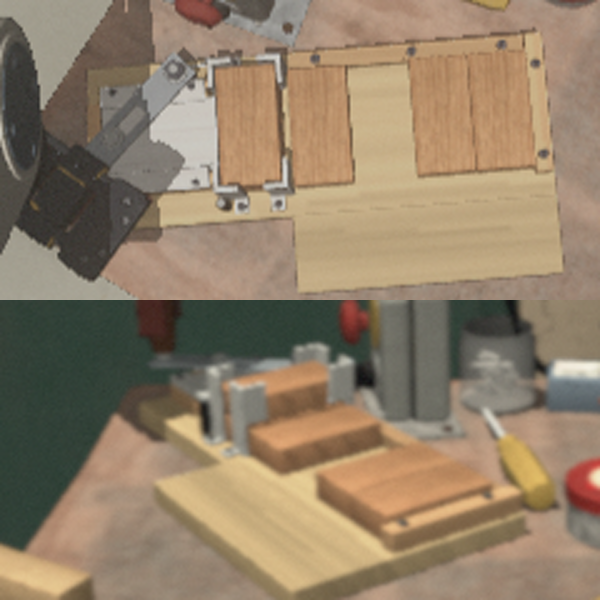

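Top and side views show blank C fed (crop (320,125)), the stack dropped by one and the lever home. Second stroke.

Request:
apply_moves(targets=[[-0.27,[0,0,0],[0,0,0]],[-0.27,[-0.013,0.247,0],[0,0,-0.0667]],[-0.27,[-0.013,0.247,0],[0,0,-0.0667]],[-0.27,[-0.013,0.247,0],[0,0,-0.0667]],[-0.27,[-0.013,0.247,0],[0,0,-0.0667]],[-0.27,[-0.013,0.247,0],[0,0,-0.0667]],[-0.27,[-0.013,0.247,0],[0,0,-0.0667]],[-0.27,[-0.013,0.247,0],[0,0,-0.0667]]])

```text
t: 22.45
ee_pos: [445.8, -36.2, 76.4]
orientation: [-3.134, -0.198, -0.002]
ft_force: [3.3, 6.0, 0.0]
width: 32.0
grasp_force: 3.0
```

Request:
apply_moves(targets=[[-0.27,[-0.013,0.22,0],[0,0,-0.06]],[-0.27,[-0.007,0.13,0],[0,0,-0.035]],[-0.27,[0,0,0],[0,0,0]]])

```text
t: 22.82
ee_pos: [447.3, -53.7, 76.3]
orientation: [-3.112, -0.426, -0.001]
ft_force: [1.2, 5.4, 1.0]
width: 32.2
grasp_force: 2.5
```

```bash
python3 lv.py
```

```text
t 22.82 feeder [-69.223  44.944  76.32 ] yaw 11.28 q [-0.146  0.424  2.098  0.002  0.619  1.151] F [1.172 5.444 1.029] w 32.2
 turn 0.5697590404378589  shift [-0.682 -1.909  0.006] tilt [ 0.001 -0.001 -1.   ]
TCP lever angle 0.8889475505655775 R 117.65366351314123
```

Remaining is 0.07–0.08 rad, about 9 mm.

Request:
apply_moves(targets=[[-0.27,[0,0.08,0],[0,0,-0.02]],[-0.27,[0,0.06,0],[0,0,-0.015]],[-0.27,[0,0,0],[0,0,0]]])

```text
t: 23.2
ee_pos: [448.6, -60.0, 76.3]
orientation: [-3.099, -0.511, 0.001]
ft_force: [-0.3, 5.0, 3.5]
width: 32.2
grasp_force: 2.8
```

Request:
apply_moves(targets=[[-0.27,[0,0.04,0],[0,0,-0.01]],[-0.27,[0,0,0],[0,0,0]]])

```text
t: 23.45
ee_pos: [449.0, -61.6, 76.2]
orientation: [-3.094, -0.535, 0.001]
ft_force: [-0.6, 7.5, 4.9]
width: 32.2
grasp_force: 3.7
```

Request:
apply_moves(targets=[[-0.27,[0,0.04,0],[0,0,-0.01]],[-0.27,[0,0,0],[0,0,0]]])

```text
t: 23.7
ee_pos: [449.2, -62.2, 76.2]
orientation: [-3.088, -0.557, 0.002]
ft_force: [-1.4, 16.7, 5.8]
width: 32.0
grasp_force: 8.2
```

```bash
python3 lv.py
```

```text
t 23.7 feeder [-67.973  36.261  76.171] yaw 16.15 q [-0.166  0.428  2.09   0.005  0.626  1.044] F [-1.428 16.702  5.767] w 32.0
 turn 0.6239287420866452  shift [-0.813 -2.026  0.003] tilt [-0.001 -0.004 -1.   ]
TCP lever angle 0.9635726357280077 R 117.47769945127853
```

Request:
apply_moves(targets=[[-0.27,[0,0.04,0],[0,0,-0.01]],[-0.27,[0,0,0],[0,0,0]]])

```text
t: 23.95
ee_pos: [449.5, -62.8, 76.1]
orientation: [-3.082, -0.579, 0.003]
ft_force: [-0.5, 26.3, 6.6]
width: 32.4
grasp_force: 12.7
```

Request:
apply_moves(targets=[[-0.27,[0,-0.2,0],[0,0,0.052]],[-0.27,[0.039,-0.244,0],[0,0,0.0667]],[-0.27,[0.039,-0.244,0],[0,0,0.0667]],[-0.27,[0.039,-0.244,0],[0,0,0.0667]],[-0.27,[0.039,-0.244,0],[0,0,0.0667]],[-0.27,[0.039,-0.244,0],[0,0,0.0667]],[-0.27,[0.039,-0.244,0],[0,0,0.0667]],[-0.27,[0,0,0],[0,0,0]]])

```text
t: 24.95
ee_pos: [457.1, 16.3, 76.3]
orientation: [-3.097, 0.524, -0.001]
ft_force: [0.0, 3.3, 0.7]
width: 32.0
grasp_force: 1.9
```

```bash
python3 lv.py
```

```text
t 24.95 feeder [-54.241 114.025  76.279] yaw -23.51 q [0.009 0.431 2.084 0.001 0.626 1.915] F [0.023 3.328 0.736] w 32.0
 turn 0.18319080878954203  shift [-0.024 -0.658  0.006] tilt [ 0.001 -0.001 -1.   ]
TCP lever angle 0.2797935257954802 R 118.05594096955845
```

Same as before. I finish the return, open, and lift clear.

Request:
apply_moves(targets=[[-0.27,[0.039,-0.244,0],[0,0,0.0667]],[-0.27,[0.039,-0.244,0],[0,0,0.0667]],[-0.27,[0.02,-0.18,0],[0,0,0.047]],[-0.0,[0,0,0],[0,0,0]],[0,[0,0,0],[0,0,0]],[0,[0,0,-0.4],[0,0,0]],[0,[0,0,-0.8],[0,0,0]],[0,[0,0,-0.8],[0,0,0]]])

```text
t: 25.95
ee_pos: [474.2, 43.2, 177.0]
orientation: [2.992, -0.955, -0.002]
ft_force: [0.4, 0.4, 0.5]
width: 43.8
grasp_force: 0.0
```

Request:
apply_moves(targets=[[0,[-0.5,0,-0.5],[0,0,0]],[0,[-0.5,0,0],[0,0,0]],[0,[0,0,0],[0,0,0]]])

```text
t: 26.32
ee_pos: [432.9, 72.8, 201.3]
orientation: [2.993, -0.954, -0.0]
ft_force: [0.8, 0.4, -1.1]
width: 44.0
grasp_force: 0.0
```

```bash
python3 lv.py; python3 -c "
from g import *
cv2.imwrite('pics/t7.png',np.vstack([cv2.resize(cam('top')[0][200:320,150:390],None,fx=2.5,fy=2.5,interpolation=cv2.INTER_CUBIC),cv2.resize(cam('side')[0][190:310,160:400],None,fx=2.5,fy=2.5,interpolation=cv2.INTER_CUBIC)]))"
```

```text
t 26.32 feeder [-74.075 172.118 201.321] yaw -39.65 q [ 0.14   0.179  2.043 -0.     0.92   2.327] F [ 0.777  0.375 -1.112] w 44.0
 turn 0.0038919236086461715  shift [ 1.027 -0.023  2.506] tilt [-0.  0. -1.]
TCP lever angle 0.03868579402852035 R 169.17153398215694
```

View pics/t7.png

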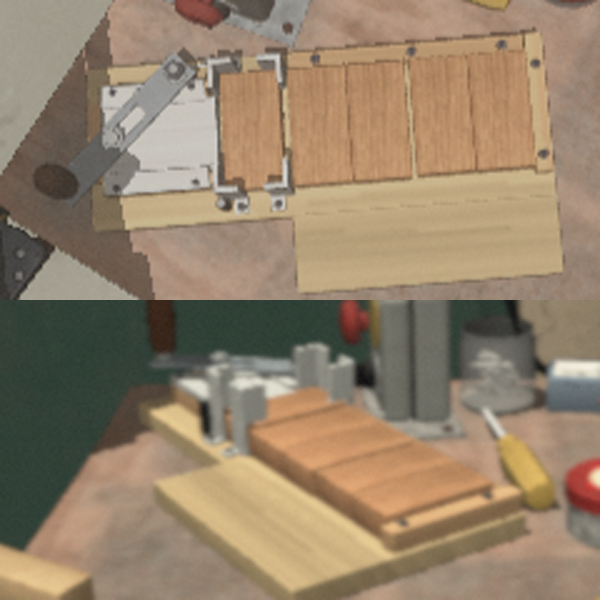

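The views show four blanks in a row (crop (290–535, 50–185)), with one small gap of about the 4 mm designed slack. The last blank is down in the magazine and the lever is home. Handing in.

```bash
python3 -c "
from workcell import ctrl
print(ctrl.close_job())"
```

```text
the job is handed in; nothing more can be done
None
```

The job is handed in at about 26 s: the four blanks stand in a row with only the feeder's built-in slack (about 3 mm, between the second and third blanks), the last blank is on the magazine floor, the lever is home, and the arm never went near the screwdriver, wax tin or tape measure.

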